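Turn the padlock rack to its empty hook and hang the red lockout padlock

TASK

Put the red padlock away on the revolving padlock rack. First turn the rack until its empty hook stands over the white mark on the base; then pick up the red padlock, hang it by its shackle on that hook and let go, so that it hangs still with the hook still over the mark. Leave the other things on the worktop where they are.

Things in the scene. Friction and masses are not known exactly. Their poses are not given: they have to be found in the camera images.
- rack_base: revolving padlock rack. Fixed round dark steel foot, radius 102 mm, 16 mm high (30 mm at the centre). Origin on the worktop on the rack's vertical axis, z up; its -x axis points from the axis to the white mark (a 36 x 20 mm white bar on the foot, on the side facing the robot's right). The rotor on it has a 28 mm thick column, five hooks 72 degrees apart and a grey disc above them.
- rack_turn (a joint): angle of the rack's rotor on its base, rad, anticlockwise seen from above; no stops, light friction (0.08 N m), stays where it is left. The empty hook is over the mark at 0 (and 2 pi). The other four hooks carry blue, yellow, green and blue padlocks like the red one, locked on, swinging a little; bottoms 66 mm above the worktop; they sweep a circle of radius 112 mm.
- front_mark (a point): point on top of the base at the outer end of the white mark, 95 mm from the rack's axis, directly under the empty hook's seat when that is in place.
- free_hook (a point): seat of the empty hook, on the centre line of its 8 mm round bar, 95 mm from the rack's axis, 142 mm above the worktop. The bar runs outward at 158 mm height to 68 mm from the axis, slopes down to 142 mm at 84 mm, is level to 104 mm, then turns up to a tip ending 116 mm from the axis, 155 mm high. Its frame turns with the rotor: -x is outward, z up.
- drive_post (a point): top centre of the black post over the empty hook, 60 mm from the axis, 228 mm above the worktop. Five such round posts, 12 mm thick, one over each hook (72 degree steps), stand on the grey disc (radius 72 mm, top 192 mm above the worktop); a post gripped from above, or pushed, and carried round the axis turns the rotor.
- padlock: loose red padlock with white label, 0.15 kg, standing upright on the worktop. Origin: centre of the underside; z up through the shackle; body 22 (x) by 40 (y) by 48 mm high, same front and back. Steel shackle of 6.5 mm wire, fixed, to 86.5 mm height; window 24 mm wide, 32 high. It blocks a gripper straight above: grip the 40 mm sides with the tool leaning 30 to 40 degrees to one face.
- shackle (a point): underside of the shackle's bow (middle of the top of the window), 80 mm above the padlock's underside on its z axis: it rests on top of the hook's bar when hung.
- grip (a point): centre of the padlock's body 39 mm above its underside, a good place to grip across the 40 mm sides.
- solder_spool: bystander: white solder reel standing on the worktop, 49 x 44 x 52 mm, origin at the centre of its underside.
- screw_box: bystander: clear box of screws, 57 (x) x 75 (y) x 37 mm, origin at the centre of its underside.
- tape_black: bystander: roll of black tape lying flat, 57 mm across, 19 mm high, origin at the centre of its underside.
- side_cutter: bystander: red-handled pliers lying flat, 54 x 130 x 11 mm, origin at the centre of the underside.
- terminal_strip: bystander: white connector strip lying flat, 19 x 98 (y) x 16 mm, origin at the centre of the underside.
- paste_tin: bystander: round cream tin at the back, 77 mm across, 27 mm high, origin at the centre of the underside.

How it is judged:
On the way, in this order (a step that is already met when the one before it is completed fails the run):
1. the rack has been turned so that its empty hook is over the white mark, the red padlock still standing where it was (horizontal distance between free_hook and front_mark below 0.022 m and distance of padlock from where it was at the start of the episode below 0.03 m), for 0.2 s.
2. the red padlock has been lifted clear of the worktop (height (world z) of padlock above 0.03 m), for 0.1 s.
3. the red padlock's shackle is on the empty hook (distance between shackle and free_hook below 0.018 m and contact force between padlock and rack_turn above 0.4 N), for 0.2 s.
At the end, for the whole second after the job is handed in: the red padlock hangs by its shackle on the formerly empty hook (bow within 18 mm of the hook's seat, upright within 20 degrees, carried by the rack and slower than 0.08 m/s), and that hook is within 26 mm of standing over the white mark with the rack at rest (under 0.1 rad/s) (all of step 3 and angle between padlock's own z axis and vertical below 0.35 rad and linear speed of padlock below 0.08 m/s and horizontal distance between free_hook and front_mark below 0.026 m and velocity of joint rack_turn between -0.1 and 0.1 rad/s); the robot touches nothing.
It fails at once if a bystander (solder reel, screw box, tape roll, pliers, connector strip or paste tin) is moved more than 30 mm (distance of any of solder_spool, screw_box, tape_black, side_cutter, terminal_strip, paste_tin from where it was at the start of the episode above 0.03 m).
It also fails if it takes over 58 s, if anything falls off the work surface, if the arm or the gripper's body presses on something with over 40 N, if the wrist force passes 120 N, or if a joint passes its speed limit or range.

ROBOT

A 7-joint arm with a two-finger parallel gripper is mounted at the origin on a cart in front of the work surface, level with it; the furniture and walls round the work are solid. World frame = base frame: x ahead of the robot, y to its left, z up, the work surface at z = 0. Lengths are in m, angles in rad, forces in N, time in s.
With the tool pointing down it reaches from about 0.4 to 0.85 m from the base axis. Payload 10.4 kg.
Tool frame: the origin (TCP) lies at the centre of the arm's flange, where the gripper is bolted on; the fingertips stand 182 mm ahead of it and the grasp point (between the pads) lies r.grasp_offset ahead of it (r.grasp_offset is the distance from the TCP to the grasp point, in m); z points along the fingers, y is the line along which they close (so a half turn about z gives the same grasp; the last joint's range is limited). The gripper opens to 87 mm and grips with 3 to 60 N. Pads are 19 mm wide; open, the fingers measure 117 mm over their backs; the gripper's body (75 mm by 190 mm) begins 51 mm behind the grasp point.
Start: joints at [-1.355, 0.332, -0.065, 1.46, 0.022, 1.35, -0.088], TCP at [0.148, 0.607, 0.405] pointing down, gripper open.
Joint ranges: [-2.6, 2.6], [-0.5, 2.12], [-1.47, 1.34], [0.16, 2.42], [-1.27, 4.41], [0.06, 2.06], [-2.6, 2.6]. Speed limits (rad/s): [2.22, 2.22, 2.79, 2.79, 3.14, 3.14, 3.14].

INTERFACE

Orientations are given as a unit quaternion [x, y, z, w].
In Python, from bench import status, vision, job, spotter, r gives the robot as it stands. The module is installed in compiled form; this text tells all that it offers.
- The arm moves only by the tool play_rows, never from a script. Its argument "series" is a list of rows, each a list of 6 numbers: the shift along the tool's x, y, z each as a share of 150 mm, from -1 to 1, then the turn, a rotation vector about the tool's x, y, z each as a share of 30 degrees, from -1 to 1. In form: [[x, y, z, ax, ay, az], ...]. A call has 1 to 5 rows; each row is the pose to reach, as a shift and turn from the pose commanded when the call began, along the tool's axes at that moment; what a row does not reach only later rows make up. A row lasts 1/10 s, in which the tool goes at most 50 mm and 8.59 degrees, less where a joint would pass 70% of its speed; a pose out of reach is approached as far as the arm can. A call with a number of a shift or a turn outside -1 to 1 is refused whole. A call with a gripper value outside its range is refused whole. "fingers" is the opening, from -1 (shut) to 1 (fully open), set as the call begins (left out, the last holds). The fingers move at their own pace and stop on an object; "squeeze" is the grip in N (left out, the last holds). Time passes only in rows, so rows that repeat a pose let the fingers close. It gives the time, the measured TCP pose, the force, the opening and the grip force at its end, in the units of the state.
- status.read_state(): the state, without advancing time (a new reading comes with each control period).
- vision.camera(name): name is "scene" or "top" or "wrist"; returns the picture (420x560x3 uint8, blue, green, red); there is no depth.
- vision.calibration(name): a dict with "fx", "fy", "cx", "cy" (pixels), "rvec" (rotation vector, rad) and "tvec" (3), from world to camera coordinates, as OpenCV has them; the wrist camera has in their place "T_tool_cam" (4x4, takes a point from camera to tool coordinates, whose origin is the TCP and whose axes are the flange's). Camera axes: x right, y down, z forward; pixel columns grow to the right and rows downward; lengths in m; the calibration is good to about 2 mm. A picture is of the moment at which its call begins: read the wrist's pose just before it. calibration takes no time and is no camera call.
- job.close_job(): hands the job in; it is judged then, once.
Trained networks look in the newest picture that a camera, given by its name, has taken for a name from the list of things; names that differ only in an ending like _2 or _b are one class to them, and where a whole thing is asked for, a point or a joint stands for the part that bears it (a point fixed in the world has none). Each returns a list of dicts, best first, with "conf" (0 to 1); they miss things now and then, are a little off and sometimes report something else, mostly with a low value. They report only what shows in the picture. A call takes as long as a camera call.
- spotter.boxes_of(camera, name): "point" ([x, y, z] in m, in world coordinates, good to about 4 mm: the middle of the surface that is visible of it).
- spotter.regions_of(camera, name): "pixels" (420x560 bool, what is visible of it).
The state is a dict: "time": time; "joint_positions": joint angles; "joint_vel": joint speeds; "joint_torque": joint torques, N m; "ee_pos": TCP position; "eef_rot": TCP orientation; "ft_force": force on the tool from outside, world axes, zero at the start; "torque": the same for the moment, N m; "width": finger opening in m; "grip_force": force on a finger pad.
Only numpy, scipy, OpenCV 4.12 (cv2) and the standard library are available. Lean on these libraries where they do the work, as an engineer would, in place of code of your own. Each camera call takes 0.05 s, during which the arm holds its last target. There are 200 camera calls.

## Working session

There is one attempt and no reset: what is moved stays moved. The work goes in short steps, Python scripts to look and compute and a tool call to move; the robot and the scene stay as the last step left them, time stands still between calls to the robot, and variables do not carry over. Pictures are saved under pics/ and viewed, at most 10 in all, crops included, and the job is handed in when it is done.

Besides the shell and the picture viewer there is one more tool, called after "Request:" as name(argument=value, ...), one argument or row to a line, values as JSON. play_rows: Moves the arm, as the interface text tells. Shift numbers are shares of 150 mm and turn numbers shares of 30 degrees, none past 1 either way. Its arguments: {"type":"object","properties":{"series":{"type":"array","items":{"type":"array","items":{"type":"number"}}},"fingers":{"type":"number"},"squeeze":{"type":"number"}},"required":["series"]}

```bash
mkdir -p pics
cat > h.py <<'E'
import numpy as np, cv2
from scipy.spatial.transform import Rotation as R
from bench import status, vision, job, spotter, r
def cal(n):
    c=vision.calibration(n); K=np.array([[c['fx'],0,c['cx']],[0,c['fy'],c['cy']],[0,0,1]])
    return c,K
def proj(n,P):
    c,K=cal(n); return cv2.projectPoints(np.float64(P).reshape(-1,1,3),np.float64(c['rvec']),np.float64(c['tvec']),K,None)[0].reshape(-1,2)
def onplane(n,uv,z):
    c,K=cal(n); M=cv2.Rodrigues(np.float64(c['rvec']))[0]; t=np.float64(c['tvec']).ravel()
    o=-M.T@t; d=M.T@np.linalg.inv(K)@np.array([uv[0],uv[1],1.]); return o+d*(z-o[2])/d[2]
E
python3 - <<'E'
from h import *
s=status.read_state(); print({k:np.round(v,3) for k,v in s.items()}, r.grasp_offset)
a=vision.camera("scene"); b=vision.camera("top")
cv2.imwrite("pics/s.png",a); cv2.imwrite("pics/t.png",b)
for n in ["rack_base","front_mark","free_hook","drive_post","padlock","shackle","grip","solder_spool","screw_box","tape_black","side_cutter","terminal_strip","paste_tin"]:
    for c in ["scene","top"]:
        try: print(n,c,[(np.round(d['point'],3).tolist(),round(d['conf'],2)) for d in spotter.boxes_of(c,n)][:5])
        except Exception as e: print(n,c,e)
for c in ["scene","top"]:
    cc,K=cal(c);M=cv2.Rodrigues(np.float64(cc['rvec']))[0]; print(c,K[0,0],-M.T@np.float64(cc['tvec']).ravel())
E
```

```text
{'time': np.float64(0.0), 'joint_positions': array([-1.355,  0.333, -0.065,  1.461,  0.022,  1.35 , -0.088]), 'joint_vel': array([ 0.001, -0.002, -0.001, -0.   , -0.001, -0.   ,  0.001]), 'joint_torque': array([-1.0000e-03, -6.2325e+01,  2.5000e-02, -3.8990e+01, -6.1000e-02,
        4.0000e-02,  0.0000e+00]), 'ee_pos': array([0.148, 0.607, 0.404]), 'eef_rot': array([ 0.119,  0.993, -0.001, -0.   ]), 'ft_force': array([-0.634,  0.661, -0.242]), 'torque': array([ 0.05 ,  0.038, -0.001]), 'grip_force': np.float64(0.0), 'width': np.float64(0.087)} 0.1635
rack_base scene [([0.586, 0.092, 0.088], 0.69)]
rack_base top [([0.602, 0.089, 0.188], 0.8)]
front_mark scene [([0.585, 0.093, 0.092], 0.74)]
front_mark top [([0.601, 0.089, 0.188], 0.59)]
free_hook scene [([0.592, 0.097, 0.148], 0.95), ([0.586, 0.087, 0.089], 0.46)]
free_hook top [([0.608, 0.104, 0.195], 0.6), ([0.547, -0.292, 0.042], 0.36)]
drive_post scene [([0.593, 0.1, 0.146], 0.69)]
drive_post top [([0.603, 0.101, 0.194], 0.62)]
padlock scene [([0.569, -0.17, 0.042], 0.51)]
padlock top [([0.45, 0.128, 0.017], 0.43)]
shackle scene [
[... 179 characters left out ...]
e [([0.534, -0.292, 0.029], 0.79)]
solder_spool top [([0.55, -0.293, 0.043], 0.72), ([0.576, -0.168, 0.048], 0.57)]
screw_box scene [([0.527, -0.415, 0.039], 0.64)]
screw_box top [([0.556, -0.407, 0.035], 0.74)]
tape_black scene [([0.464, 0.134, 0.017], 0.58)]
tape_black top [([0.446, 0.127, 0.018], 0.82)]
side_cutter scene []
side_cutter top [([0.455, -0.107, 0.01], 0.48)]
terminal_strip scene []
terminal_strip top [([0.455, -0.372, 0.011], 0.53)]
paste_tin scene [([0.591, 0.096, 0.15], 0.62), ([0.704, -0.257, 0.026], 0.56)]
paste_tin top [([0.722, -0.256, 0.025], 0.71)]
scene 389.7108513615223 [-0.23327088 -0.61086003  0.64183531]
top 538.4961593347603 [ 0.46809518 -0.13069296  1.58608382]
```

View pics/s.png

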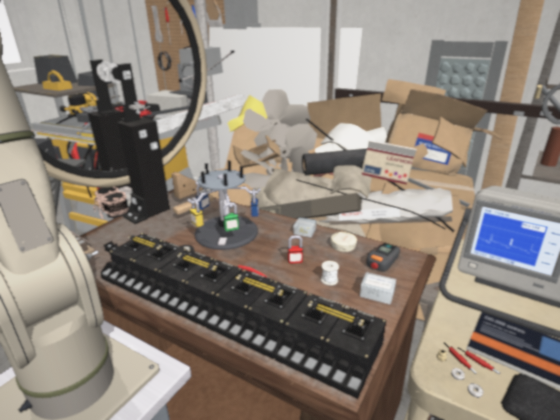

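View pics/t.png

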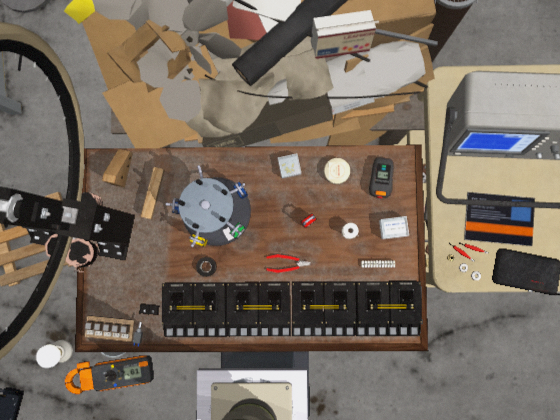

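The rack is at about (206,203) in the top picture and (225,205) in the scene, with the red padlock at (308,221) and (295,253). I'll crop both for detail.

Run:
```python
from h import *
a=cv2.imread("pics/s.png"); b=cv2.imread("pics/t.png")
A=cv2.resize(b[160:290,160:330],None,fx=4.6,fy=4.6,interpolation=cv2.INTER_CUBIC)
cv2.imwrite("pics/t2.png",A)
cv2.imwrite("pics/s2.png",cv2.resize(a[150:280,180:320],None,fx=4.6,fy=4.6,interpolation=cv2.INTER_CUBIC))
# axis: disc centre & foot
g=spotter
c=(0.606,0.097)
print(onplane("top",(206,203),.192),onplane("top",(216,208),.0))
for d in spotter.regions_of("top","padlock")[:3]+spotter.regions_of("scene","padlock")[:2]:
    ys,xs=np.nonzero(d['pixels']); print(d['conf'],xs.min(),xs.max(),ys.min(),ys.max(),len(xs))
```

```text
[0.61381928 0.1016996  0.192     ] [0.61866728 0.10385425 0.        ]
0.64 302 314 214 226 113
0.53 288 301 238 262 264
```

View pics/t2.png

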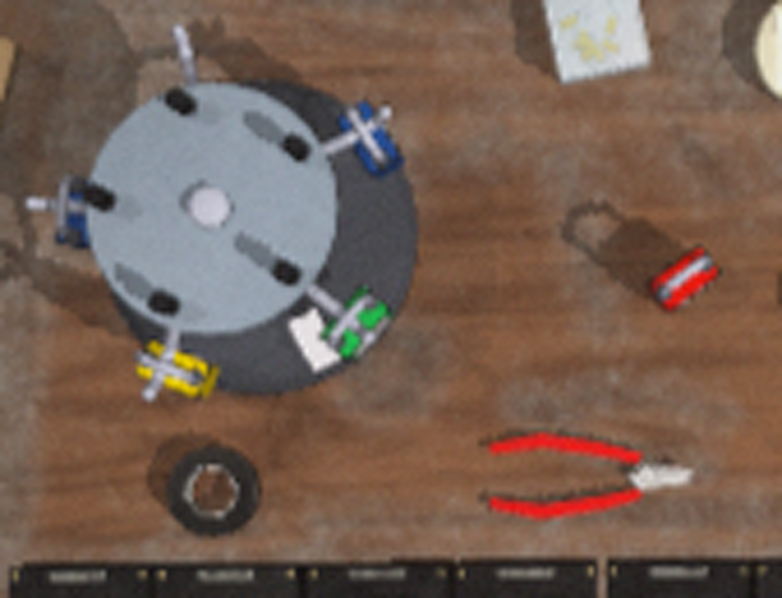

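View pics/s2.png

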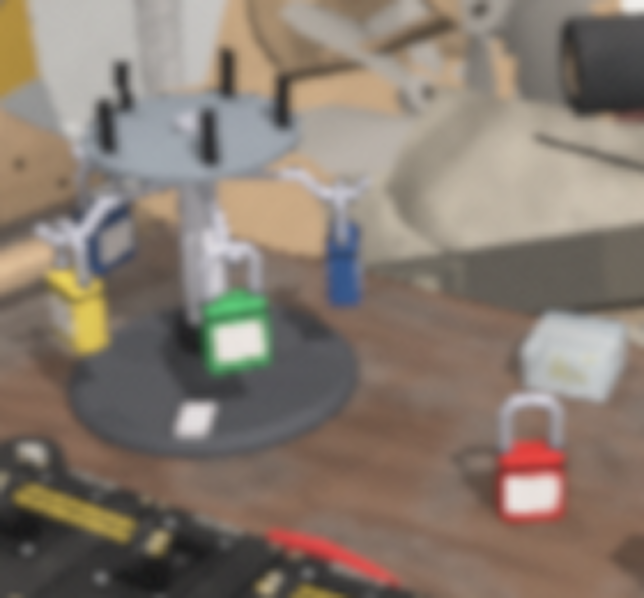

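Run:
```python
from h import *
from scipy.optimize import least_squares
px=lambda p:(np.array(p,float)+.5)/4.6-.5+160
disc=[(88,207),(337,207),(212,82),(212,333),(124,119),(300,119),(124,295),(300,295)]
P=np.array([onplane("top",px(p),.192)[:2] for p in disc])
c=P.mean(0); print("disc c",c,np.linalg.norm(P-c,axis=1))
m=np.array([onplane("top",px(p),.0162)[:2] for p in [(288,322),(313,308),(342,355),(318,373)]]); print("mark corners",m)
o=m[2:].mean(0); i=m[:2].mean(0); print("mark dir",np.degrees(np.arctan2(*(o-i)[::-1])),np.linalg.norm(o-i),"outer from c",np.linalg.norm(o-c),np.degrees(np.arctan2(*(o-c)[::-1])))
for name,p,z in [("posttip0",(174,96),.228),("p1",(303,152),.228) ,("p2",(278,266),.228),("p3",(153,297),.228),("p4",(89,192),.228),("hooktip",(181,33),.155),("bluetip",(388,113),.155),("leftblue",(32,204),.155),("yellow",(150,393),.155)]:
    q=onplane("top",px(p),z)[:2]-c; print(name,q,np.linalg.norm(q),np.degrees(np.arctan2(q[1],q[0])))
# foot circle
for c2 in [c,c+[-.003,0],c+[0,-.003],c+[-.003,-.003]]:
  t=np.linspace(0,2*np.pi,200); q=proj("top",np.c_[c2[0]+.102*np.cos(t),c2[1]+.102*np.sin(t),0*t+.016]); q=(q-160+.5)*4.6-.5; print(c2,"foot right",q[:,0].max(),"bot",q[:,1].max())
```

```text
disc c [0.60969618 0.10244595] [0.07073861 0.07108717 0.07153949 0.0716358  0.07172132 0.07047951
 0.07031256 0.07123295]
mark corners [[0.55344405 0.08300378]
 [0.56221197 0.06707423]
 [0.532159   0.04857343]
 [0.52087478 0.06383747]]
mark dir -148.97319839601252 0.03653887407683648 outer from c 0.09516815828047774 -150.9297207468787
posttip0 [0.05842547 0.01549691] 0.060445755189112806 14.855197878951412
p1 [ 0.02633712 -0.05638795] 0.062235396961308115 -64.96412843347105
p2 [-0.03681376 -0.0426742 ] 0.056359034388114744 -130.78336330695834
p3 [-0.05328722  0.02640532] 0.05947073802822844 153.64028236595067
p4 [0.00530252 0.06241192] 0.06263677068964192 85.14380590873274
hooktip [0.10641935 0.02497872] 0.1093115467568785 13.20933354600936
bluetip [ 0.0577541  -0.09659367] 0.11254276120494096 -59.124468822796715
leftblue [0.00650162 0.11165482] 0.11184395117177497 86.66744895746001
yellow [-0.10420855  0.04170155] 0.11224277615166425 158.1899996128243
[0.60969618 0.10244595] foot right 417.39876696466786 bot 394.3295708762157
[0.60669618 0.10244595] foot right 417.410311461097 bot 399.0662342464037
[0.60969618 0.09944595] foot right 422.09799596597736 bot 394.28932389119376
[0.60669618 0.09944595] foot right 422.1103432502519 bot 399.02617778013376
```

Run:
```python
from h import *
for uv,l in [((128,240),"black block right edge front"),((128,208),"rb"),((70,215),"arm"),((10,210),"left end"),((60,120),"hoop right"),((82,160),"hoop r2"),((70,250),"pink")]:
    for z in (.0,.15,.3,.45):
        p=onplane("top",uv,z); print(l,z,np.round(p,3)[:2],"scene",np.round(proj("scene",p)[0],0))
s=status.read_state(); print(proj("scene",s['ee_pos']),proj("top",s['ee_pos']))
```

```text
black block right edge front 0.0 [0.526 0.365] scene [149. 224.]
black block right edge front 0.15 [0.521 0.318] scene [150. 187.]
black block right edge front 0.3 [0.515 0.271] scene [152. 143.]
black block right edge front 0.45 [0.51  0.224] scene [154.  92.]
rb 0.0 [0.621 0.367] scene [169. 212.]
rb 0.15 [0.607 0.32 ] scene [170. 177.]
rb 0.3 [0.592 0.273] scene [171. 136.]
rb 0.45 [0.578 0.226] scene [172.  88.]
arm 0.0 [0.602 0.541] scene [132. 204.]
arm 0.15 [0.589 0.477] scene [133. 171.]
arm 0.3 [0.577 0.414] scene [135. 132.]
arm 0.45 [0.564 0.35 ] scene [137.  85.]
left end 0.0 [0.619 0.722] scene [104. 192.]
left end 0.15 [0.605 0.642] scene [106. 161.]
left end 0.3 [0.59  0.561] scene [108. 125.]
left end 0.45 [0.576 0.48 ] scene [111.  81.]
hoop right 0.0 [0.891 0.579] scene [179. 176.]
hoop right 0.15 [0.851 0.512] scene [179. 148.]
hoop right 0.3 [0.811 0.445] scene [180. 115.]
hoop right 0.45 [0.771 0.378] scene [180.  75.]
hoop r2 0.0 [0.768 0.509] scene [170. 190.]
hoop r2 0.15 [0.739 0.448] scene [171. 159.]
hoop r2 0.3 [0.711 0.388] scene [171. 123.]
hoop r2 0.45 [0.683 0.327] scene [172.  80.]
pink 0.0 [0.498 0.538] scene [109. 216.]
pink 0.15 [0.495 0.474] scene [111. 180.]
pink 0.3 [0.492 0.411] scene [113. 139.]
pink 0.45 [0.489 0.348] scene [116.  90.]
[[-64.80929967 122.93290716]] [[-44.54125899 409.85137114]]
```

Request:
play_rows(
  series=[
    [-0.08,-0.17,0,0,0,0],
    [-0.16,-0.34,0,0,0,0],
    [-0.25,-0.52,0,0,0,0],
    [-0.33,-0.69,0,0,0,0],
    [-0.41,-0.86,0,0,0,0],
  ],
  fingers=0,
  squeeze=10,
)

```text
time: 2.0
ee_pos: [0.1773, 0.4662, 0.4048]
eef_rot: [0.119, 0.993, 0.0, 0.0]
ft_force: [0.0, -0.1, -0.1]
width: 0.055
grip_force: 0.0
```

Request:
play_rows(
  series=[
    [-0.14,-0.14,0,0,0,0],
    [-0.29,-0.29,0,0,0,0],
    [-0.43,-0.43,0,0,0,0],
    [-0.58,-0.57,0,0,0,0],
    [-0.72,-0.71,0,0,0,0],
  ],
  fingers=-0.1,
)

```text
time: 2.5
ee_pos: [0.2574, 0.3371, 0.405]
eef_rot: [0.119, 0.993, 0.0, 0.0]
ft_force: [-0.2, -0.1, 0.1]
width: 0.0391
grip_force: 0.0
```

Request:
play_rows(
  series=[
    [-0.2,-0.08,0,0,0,0],
    [-0.4,-0.16,0,0,0,0],
    [-0.6,-0.24,0,0,0,0],
    [-0.8,-0.32,0,0,0,0],
    [-1,-0.4,0,0,0,0],
  ],
)

```text
time: 3.0
ee_pos: [0.3893, 0.2436, 0.405]
eef_rot: [0.119, 0.993, 0.0, 0.0]
ft_force: [-0.2, 0.7, 1.4]
width: 0.0391
grip_force: 0.0
```

Request:
play_rows(
  series=[
    [-0.2,-0.08,0,0,0,0],
    [-0.4,-0.16,0,0,0,0],
    [-0.6,-0.24,0,0,0,0],
    [-0.8,-0.32,0,0,0,0],
    [-1,-0.4,0,0,0,0],
  ],
)

```text
time: 3.5
ee_pos: [0.5208, 0.15, 0.405]
eef_rot: [0.119, 0.993, 0.0, 0.0]
ft_force: [0.5, 0.4, -0.2]
width: 0.0391
grip_force: 0.0
```

```bash
cat >> h.py <<'E'
def go(target,quat=None,rotvec_tool_deg=None):
    s=status.read_state(); Rt=R.from_quat(s['eef_rot']); d=Rt.inv().apply(np.array(target)-s['ee_pos'])/.15
    print("ee",np.round(s['ee_pos'],4),"shift",np.round(d,3))
    if quat is not None: print("turn",np.round((Rt.inv()*R.from_quat(quat)).as_rotvec(degrees=True)/30,3))
E
python3 - <<'E'
from h import *
a=np.radians(13.5); go([.6097+.06*np.cos(a),.1024+.06*np.sin(a),.42])
s=status.read_state(); T=np.eye(4);T[:3,:3]=R.from_quat(s['eef_rot']).as_matrix();T[:3,3]=s['ee_pos']
c=vision.calibration("wrist"); print(np.round(c['T_tool_cam'],3),c['fx']); cv2.imwrite("pics/w.png",vision.camera("wrist"))
E
```

```text
ee [0.5208 0.15   0.405 ] shift [-1.006  0.014 -0.1  ]
[[ 0.001 -0.956 -0.294  0.082]
 [ 1.     0.001  0.001  0.   ]
 [-0.001 -0.294  0.956  0.02 ]
 [ 0.     0.     0.     1.   ]] 307.9552689555762
```

View pics/w.png

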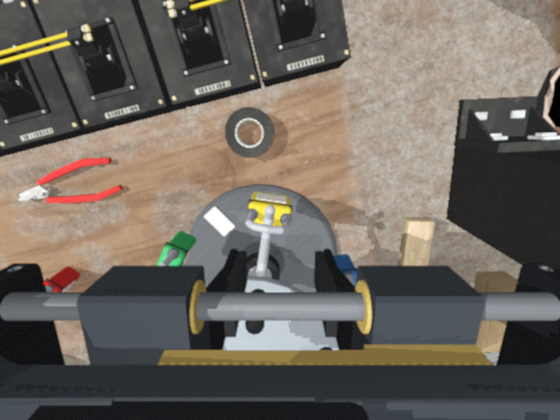

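The wrist view shows the white mark at (219,222), the yellow padlock at (270,210), the green one at (177,250), and the red one at (62,278). I'll raise the tool above the posts before moving over them.

Request:
play_rows(
  series=[
    [0,0,-0.12,0,0,0],
    [-0.1,0,-0.24,0,0,0],
    [-0.3,0,-0.24,0,0,0],
    [-0.5,0,-0.24,0,0,0],
    [-0.7,0.01,-0.24,0,0,0],
  ],
)

```text
time: 4.05
ee_pos: [0.6233, 0.1272, 0.4411]
eef_rot: [0.119, 0.993, 0.0, 0.0]
ft_force: [0.3, 0.2, 0.2]
width: 0.0392
grip_force: 0.0
```

Request:
play_rows(
  series=[
    [-0.1,0,0,0,0,0],
    [-0.2,0,0,0,0,0],
    [-0.31,0,0,0,0,0],
    [-0.31,0,0,0,0,0],
  ],
)

```text
time: 4.45
ee_pos: [0.6685, 0.1158, 0.44]
eef_rot: [0.12, 0.993, -0.001, -0.0]
ft_force: [-0.6, 0.0, -0.4]
width: 0.0395
grip_force: 0.0
```

Run:
```python
from h import *
c=vision.calibration("wrist"); K=np.array([[c['fx'],0,c['cx']],[0,c['fy'],c['cy']],[0,0,1]])
T=np.array(c['T_tool_cam']); Rw=R.from_quat([.119,.993,0,0]).as_matrix(); o=Rw@T[:3,3]+np.array([.5208,.15,.405])
def pl(uv,z):
    d=Rw@T[:3,:3]@np.linalg.inv(K)@np.array([*uv,1.]); return (o+d*(z-o[2])/d[2]).round(4)
print("mark corners",[pl(p,.016) for p in [(203,219),(216,206),(236,226),(222,237)]], "foot edges",pl((265,184),.016),pl((188,240),.016),pl((341,245),.016))
a=np.radians(13.5); go([.6097+.06*np.cos(a),.1024+.06*np.sin(a),.38])
cv2.imwrite("pics/t3.png",cv2.resize(vision.camera("top")[160:270,150:290],None,fx=5,fy=5,interpolation=cv2.INTER_CUBIC))
```

```text
mark corners [array([0.5343, 0.0477, 0.016 ]), array([0.5219, 0.0686, 0.016 ]), array([0.553 , 0.0854, 0.016 ]), array([0.5631, 0.0639, 0.016 ])] foot edges [0.5093 0.1346 0.016 ] [0.5568 0.0202 0.016 ] [0.6099 0.2102 0.016 ]
ee [0.6685 0.1158 0.44  ] shift [0.004 0.004 0.4  ]
```

View pics/t3.png

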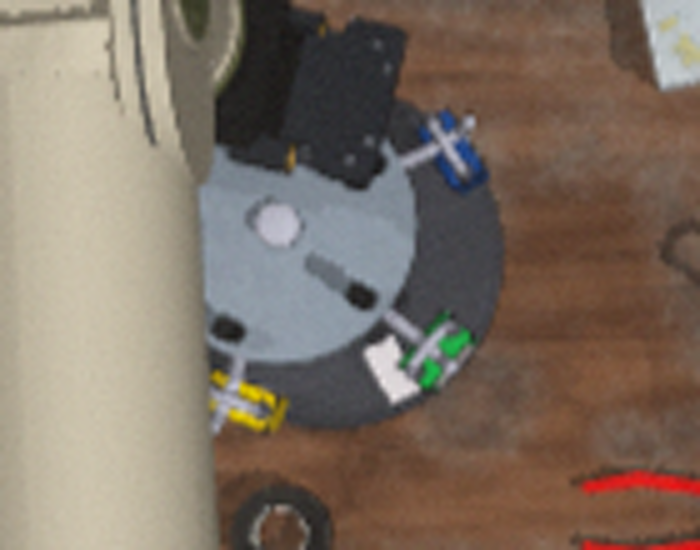

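The top view shows the gripper over the far post, with nothing disturbed. I'll descend and grip.

Request:
play_rows(
  series=[
    [0,0,0.1,0,0,0],
    [0,0,0.2,0,0,0],
    [0,0,0.3,0,0,0],
    [0,0,0.4,0,0,0],
    [0,0,0.4,0,0,0],
  ],
)

```text
time: 5.0
ee_pos: [0.6667, 0.1167, 0.3776]
eef_rot: [0.119, 0.993, -0.001, -0.002]
ft_force: [-0.4, -0.3, 0.6]
width: 0.0391
grip_force: 0.0
```

Request:
play_rows(
  series=[
    [0,0,0,0,0,0],
    [0,0,0,0,0,0],
    [0,0,0,0,0,0],
    [0,0,0,0,0,0],
    [0,0,0,0,0,0],
  ],
  fingers=-1,
  squeeze=10,
)

```text
time: 5.5
ee_pos: [0.6676, 0.1166, 0.3812]
eef_rot: [0.119, 0.993, 0.0, 0.001]
ft_force: [1.0, 1.1, 0.1]
width: 0.0115
grip_force: 10.0
```

Run:
```python
from h import *
s=status.read_state(); Rt=R.from_quat(s['eef_rot']).inv()
p=lambda a:np.array([.6097+.06*np.cos(np.radians(a)),.1024+.06*np.sin(np.radians(a)),.38])
print(s['ee_pos'],s['width'],s['grip_force'],s['ft_force'])
A=np.linspace(13.5,-151,21); B=A[0]
for k in range(4):
    print([np.round(Rt.apply(p(a)-p(A[5*k]))/.15,3).tolist()[:2] for a in A[5*k+1:5*k+6]])
```

```text
[0.66764267 0.11660893 0.38123242] 0.011469043820009099 10.000113013666123 [1.02499922 1.06862293 0.0633437 ]
[[-0.022, -0.053], [-0.037, -0.108], [-0.044, -0.165], [-0.042, -0.223], [-0.032, -0.279]]
[[0.018, -0.055], [0.043, -0.106], [0.076, -0.153], [0.115, -0.195], [0.159, -0.232]]
[[0.049, -0.029], [0.102, -0.051], [0.158, -0.066], [0.215, -0.072], [0.272, -0.07]]
[[0.056, 0.01], [0.111, 0.029], [0.162, 0.054], [0.209, 0.087], [0.251, 0.127]]
```

Request:
play_rows(
  series=[
    [-0.022,-0.053,0,0,0,0],
    [-0.037,-0.108,0,0,0,0],
    [-0.044,-0.165,0,0,0,0],
    [-0.042,-0.223,0,0,0,0],
    [-0.032,-0.279,0,0,0,0],
  ],
)

```text
time: 6.0
ee_pos: [0.6623, 0.0743, 0.381]
eef_rot: [0.119, 0.993, 0.0, 0.0]
ft_force: [3.0, 1.7, 0.8]
width: 0.0114
grip_force: 10.0
```

Request:
play_rows(
  series=[
    [0.018,-0.055,0,0,0,0],
    [0.043,-0.106,0,0,0,0],
    [0.076,-0.153,0,0,0,0],
    [0.115,-0.195,0,0,0,0],
    [0.159,-0.232,0,0,0,0],
  ],
)

```text
time: 6.5
ee_pos: [0.6301, 0.0461, 0.3807]
eef_rot: [0.119, 0.993, 0.0, -0.0]
ft_force: [2.7, 2.6, -0.1]
width: 0.0116
grip_force: 10.0
```

Run:
```python
from h import *
s=status.read_state(); print(s['width'],s['ft_force'],s['torque'])
cv2.imwrite("pics/t4.png",cv2.resize(vision.camera("top")[150:270,130:290],None,fx=4,fy=4,interpolation=cv2.INTER_CUBIC))
```

```text
0.011617005515782475 [ 2.7446064   2.58632587 -0.14462346] [ 0.46934142 -0.67313386 -0.0692407 ]
```

View pics/t4.png

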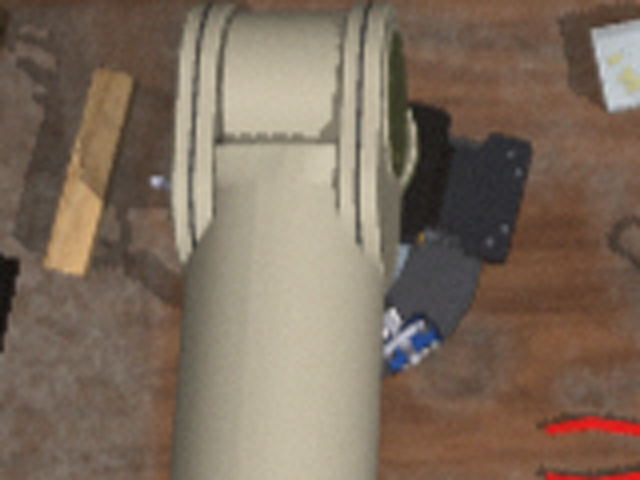

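The blue padlock is now near the mark, at crop (410,340), so the rotor follows the gripper. I'll carry on.

Request:
play_rows(
  series=[
    [0.049,-0.029,0,0,0,0],
    [0.102,-0.051,0,0,0,0],
    [0.158,-0.066,0,0,0,0],
    [0.215,-0.072,0,0,0,0],
    [0.272,-0.07,0,0,0,0],
  ],
)

```text
time: 7.05
ee_pos: [0.5881, 0.0471, 0.3806]
eef_rot: [0.119, 0.993, 0.001, 0.0]
ft_force: [7.8, 9.0, -4.7]
width: 0.0113
grip_force: 10.0
```

Request:
play_rows(
  series=[
    [0.056,0.01,0,0,0,0],
    [0.111,0.029,0,0,0,0],
    [0.162,0.054,0,0,0,0],
    [0.209,0.087,0,0,0,0],
    [0.251,0.127,0,0,0,0],
  ],
)

```text
time: 7.55
ee_pos: [0.5572, 0.0749, 0.3813]
eef_rot: [0.118, 0.993, 0.001, 0.003]
ft_force: [15.8, 5.6, -6.8]
width: 0.0114
grip_force: 10.0
```

Request:
play_rows(
  series=[
    [0,0,0,0,0,0],
    [0,0,0,0,0,0],
    [0,0,0,0,0,0],
  ],
)

```text
time: 7.85
ee_pos: [0.5572, 0.0749, 0.3813]
eef_rot: [0.118, 0.993, 0.001, 0.002]
ft_force: [12.8, 7.5, -5.5]
width: 0.0119
grip_force: 10.0
```

Request:
play_rows(
  series=[
    [0,0,0,0,0,0],
    [0,0,0,0,0,0],
  ],
  fingers=-0.2,
)

```text
time: 8.05
ee_pos: [0.556, 0.0731, 0.3806]
eef_rot: [0.119, 0.993, -0.0, -0.001]
ft_force: [0.2, -1.0, -0.6]
width: 0.0205
grip_force: 0.0
```

Request:
play_rows(
  series=[
    [0,0,-0.1,0,0,0],
    [0,0,-0.3,0,0,0],
    [0,0,-0.5,0,0,0],
  ],
)

```text
time: 8.35
ee_pos: [0.5561, 0.0728, 0.4573]
eef_rot: [0.119, 0.993, -0.0, -0.001]
ft_force: [0.9, 0.4, -0.2]
width: 0.0339
grip_force: 0.0
```

The post ended at about -152°. Next I'll move so the wrist camera sees the padlock, then check the rack in the top view.

Request:
play_rows(
  series=[
    [-0.1,-0.15,0,0,0,0],
    [-0.2,-0.35,0,0,0,0],
    [-0.35,-0.55,0,0,0,0],
    [-0.5,-0.75,0,0,0,0],
    [-0.6,-0.95,0,0,0,0],
  ],
  fingers=1,
)

```text
time: 8.85
ee_pos: [0.6106, -0.0881, 0.4567]
eef_rot: [0.119, 0.993, -0.0, -0.0]
ft_force: [0.0, 0.5, -0.1]
width: 0.0668
grip_force: 0.0
```

Request:
play_rows(
  series=[
    [-0.1,-0.12,0.1,0,0,0],
    [-0.2,-0.24,0.2,0,0,0],
    [-0.2,-0.24,0.2,0,0,0],
  ],
)

```text
time: 9.15
ee_pos: [0.6304, -0.1317, 0.4243]
eef_rot: [0.121, 0.993, -0.001, -0.002]
ft_force: [-0.2, -0.3, 0.0]
width: 0.0848
grip_force: 0.0
```

Run:
```python
from h import *
s=status.read_state(); w=vision.camera("wrist"); t=vision.camera("top")
cv2.imwrite("pics/w2.png",w)
np.savez("w2.npz",p=s['ee_pos'],q=s['eef_rot'])
A=cv2.resize(t[150:270,150:330],(720,480),interpolation=cv2.INTER_CUBIC)
B=cv2.resize(w[120:330,:],None,fx=1.28,fy=1.28)
cv2.imwrite("pics/tw.png",np.vstack([A[:,:716],B[:,:716]])[:, :] if False else cv2.resize(np.vstack([cv2.resize(A,(560,373)),w[150:350]]),None,fx=1,fy=1))
for d in spotter.regions_of("wrist","padlock"):
    ys,xs=np.nonzero(d['pixels']); print(d['conf'],xs.min(),xs.max(),ys.min(),ys.max(),len(xs))
print(s['ee_pos'],s['joint_positions'])
```

```text
0.75 223 256 136 173 740
[ 0.63042009 -0.13173428  0.42429892] [-0.33372473  0.41218433  0.64356628  1.40524853 -0.24338771  1.40792669
  1.63689391]
```

View pics/tw.png

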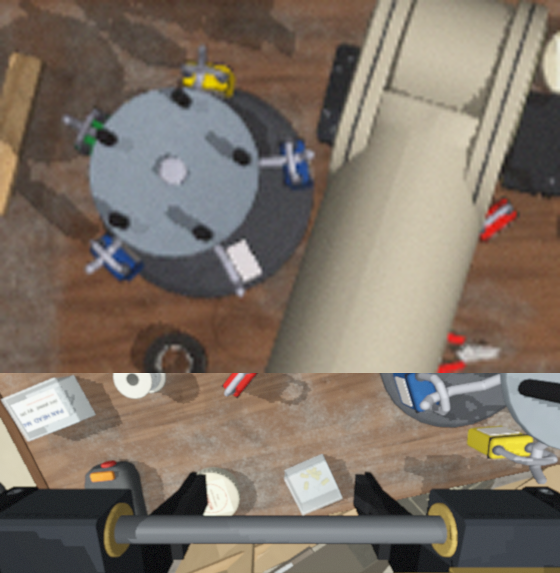

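The bare hook now lies along the white mark, at crop (240,290) and (240,260). The padlock's blade direction also shows at (497,218). I'll fit the padlock pose to the masks.

```bash
cat > fit.py <<'E'
from h import *
from scipy.optimize import minimize
z=np.load("w2.npz"); Rw=R.from_quat(z['q']).as_matrix()
c=vision.calibration("wrist"); Kw=np.array([[c['fx'],0,c['cx']],[0,c['fy'],c['cy']],[0,0,1]]); T=np.array(c['T_tool_cam'])
W=np.eye(4);W[:3,:3]=Rw;W[:3,3]=z['p'];Wc=np.linalg.inv(W@T)
def pj(n,P):
    if n!="wrist": return proj(n,P)
    q=P@Wc[:3,:3].T+Wc[:3,3]; q=q@Kw.T; return q[:,:2]/q[:,2:]
def box(x,y,z0,z1): return np.array([[i*x/2,j*y/2,k] for i in(-1,1) for j in(-1,1) for k in(z0,z1)])
body=box(.022,.040,0,.048); legs=[box(.0065,.0065,.048,.083)+[0,s*.01525,0] for s in(-1,1)]+[box(.0065,.033,.080,.0865)]
F=4
def sil(n,v):
    M=np.zeros((420*F,560*F),np.uint8); Q=R.from_euler('z',v[2]).as_matrix()
    for b in [body]+legs:
        q=pj(n,b@Q.T+[v[0],v[1],0]); cv2.fillConvexPoly(M,cv2.convexHull(np.int32(np.round((q+.5)*F))),1)
    return cv2.resize(M.astype(np.float32),(560,420),interpolation=cv2.INTER_AREA)
masks={}
for n in ("wrist","scene"):
    if n=="scene": vision.camera(n)
    for d in spotter.regions_of(n,"padlock")[:3]:
        ys,xs=np.nonzero(d['pixels']); ex=pj(n,np.array([[.57,-.168,.04]]))[0]
        if np.hypot(xs.mean()-ex[0],ys.mean()-ex[1])<25: masks[n]=d['pixels'].astype(np.float32); print(n,d['conf'],len(xs)); break
def cost(v,ns): return sum(np.minimum(masks[n],sil(n,v)).sum()/np.maximum(masks[n],sil(n,v)).sum()*-1 for n in ns)
for ns in [list(masks)]+[[n] for n in masks]:
    best=None
    for a in np.radians(range(0,180,15)):
        o=minimize(cost,[.572,-.168,a],args=(ns,),method='Nelder-Mead',options=dict(initial_simplex=np.array([[.572,-.168,a],[.58,-.168,a],[.572,-.16,a],[.572,-.168,a+.2]]),maxiter=120))
        if best is None or o.fun<best.fun: best=o
    print(ns,best.fun,best.x[:2].round(4),np.degrees(best.x[2])%180)
q=onplane("top",(227.1,243.5),.155)[:2]-[.6097,.1024]; print("hook",np.linalg.norm(q),np.degrees(np.arctan2(q[1],q[0])))
E
python3 fit.py
```

```text
wrist 0.75 740
scene 0.66 297Traceback (most recent call last):
  File "fit.py", line 27, in <module>
    o=minimize(cost,[.572,-.168,a],args=(ns,),method='Nelder-Mead',options=dict(initial_simplex=np.array([[.572,-.168,a],[.58,-.168,a],[.572,-.16,a],[.572,-.168,a+.2]]),maxiter=120))
    res = _minimize_neldermead(fun, x0, args, callback, bounds=bounds,
                               **options)
    fxr = func(xr)
    fx = function(np.copy(x), *(wrapper_args + args))
  File "fit.py", line 23, in cost
    def cost(v,ns): return sum(np.minimum(masks[n],sil(n,v)).sum()/np.maximum(masks[n],sil(n,v)).sum()*-1 for n in ns)
                           ~~~^^^^^^^^^^^^^^^^^^^^^^^^^^^^^^^^^^^^^^^^^^^^^^^^^^^^^^^^^^^^^^^^^^^^^^^^^^^^^^^^^^^^^^^^
  File "fit.py", line 23, in <genexpr>
    def cost(v,ns): return sum(np.minimum(masks[n],sil(n,v)).sum()/np.maximum(masks[n],sil(n,v)).sum()*-1 for n in ns)
                                                   ~~~^^^^^
  File "fit.py", line 15, in sil
    q=pj(n,b@Q.T+[v[0],v[1],0]); cv2.fillConvexPoly(M,cv2.convexHull(np.int32(np.round((q+.5)*F))),1)
  File "fit.py", line 7, in pj
    if n!="wrist": return proj(n,P)
                          ~~~~^^^^^
  File "h.py", line 8, in proj
    c,K=cal(n); return cv2.projectPoints(np.float64(P).reshape(-1,1,3),np.float64(c['rvec']),np.float64(c['tvec']),K,None)[0].reshape(-1,2)
        ~~~^^^
  File "h.py", line 5, in cal
    c=vision.calibration(n); K=np.array([[c['fx'],0,c['cx']],[0,c['fy'],c['cy']],[0,0,1]])
ValueError: time passes only in moves, steps and waits
```

Calling calibration that often is refused, so I'll cache it.

```bash
python3 - <<'E'
s=open('h.py').read()
s=s.replace("def cal(n):","import functools\n@functools.cache\ndef cal(n):")
open('h.py','w').write(s)
E
time python3 fit.py
```

```text
wrist 0.75 740
scene 0.89 352
['wrist', 'scene'] -1.740340232849121 [ 0.5766 -0.1678] 35.923213995382284
['wrist'] -0.8929063081741333 [ 0.5767 -0.1673] 35.815715766841215
['scene'] -0.8589993715286255 [ 0.5762 -0.1685] 33.460890501134834
hook 0.11324269732484145 -153.00699770796538
real	0m45.433s
user	1m25.738s
sys	0m37.080s
```

The fits agree: padlock at (0.577,-0.168) with its face normal at 36°, and the hook at about -152.5°. Next I'll yaw the tool to the padlock while still high.

Request:
play_rows(
  series=[
    [0.07,0,-0.1,0,0,0.25],
    [0.15,0,-0.2,0,0,0.5],
    [0.25,0,-0.2,0,0,0.75],
    [0.35,0,-0.2,0,0,1],
    [0.4,0,-0.2,0,0,1],
  ],
)

```text
time: 10.1
ee_pos: [0.5719, -0.114, 0.4561]
eef_rot: [0.373, 0.928, 0.0, 0.0]
ft_force: [-0.4, 0.4, -0.5]
width: 0.0871
grip_force: 0.0
```

Request:
play_rows(
  series=[
    [0,0,0,0,0,0.25],
    [0,0,0,0,0,0.5],
    [0,0,0,0,0,0.75],
    [0,0,0,0,0,1],
  ],
)

```text
time: 10.5
ee_pos: [0.5728, -0.1141, 0.4559]
eef_rot: [0.6, 0.8, 0.0, 0.0]
ft_force: [0.5, 0.8, -0.5]
width: 0.0869
grip_force: 0.0
```

Request:
play_rows(
  series=[
    [0,0,0,0,0,0.25],
    [0,0,0,0,0,0.5],
    [0,0,0,0,0,0.75],
    [0,0,0,0,0,1],
  ],
)

```text
time: 10.9
ee_pos: [0.5728, -0.1141, 0.4558]
eef_rot: [0.786, 0.618, 0.0, -0.0]
ft_force: [0.6, 0.5, 0.4]
width: 0.0874
grip_force: 0.0
```

```bash
cat >> h.py <<'E'
def tq(az,lean):  # tool quat: z leans toward azimuth az, y at az-90
    a,l=np.radians(az),np.radians(lean); h=np.array([np.cos(a),np.sin(a),0])
    z=np.sin(l)*h-np.cos(l)*np.array([0,0,1]); y=np.array([np.sin(a),-np.cos(a),0]); x=np.cross(y,z)
    return R.from_matrix(np.c_[x,y,z]).as_quat()
def show():
    s=status.read_state(); print("j",s['joint_positions'].round(2),"f",np.round(s['ft_force'],1),s['width'].round(4))
E
python3 - <<'E'
from h import *
show(); q=tq(35.9,35); z=R.from_quat(q).as_matrix()[:,2]; g=np.array([.5766,-.1678,.039])
print("grasp"); go(g-.1635*z,q); print("standoff"); go(g-.2635*z,q)
E
```

```text
Traceback (most recent call last):
  File "h.py", line 23, in show
    s=status.read_state(); print("j",s['joint_positions'].round(2),"f",np.round(s['ft_force'],1),s['width'].round(4))
                                                                                                 ^^^^^^^^^^^^^^^^
AttributeError: 'float' object has no attribute 'round'
```

```bash
sed -i "s/s\['width'\].round(4)/round(s['width'],4)/" h.py
python3 - <<'E'
from h import *
show(); q=tq(35.9,35); z=R.from_quat(q).as_matrix()[:,2]; g=np.array([.5766,-.1678,.039])
print("grasp"); go(g-.1635*z,q); print("standoff"); go(g-.2635*z,q)
E
```

```text
j [-0.62  0.29  0.91  1.53 -0.23  1.43  0.07] f [0.6 0.5 0.4] 0.0874
grasp
ee [ 0.5728 -0.1141  0.4558] shift [-0.818 -0.296  1.886]
turn [-0.411  1.117  1.303]
standoff
ee [ 0.5728 -0.1141  0.4558] shift [-1.109 -0.544  1.339]
turn [-0.411  1.117  1.303]
```

Request:
play_rows(
  series=[
    [-0.11,-0.05,0.1,-0.04,0.11,0.13],
    [-0.22,-0.1,0.2,-0.08,0.22,0.26],
    [-0.33,-0.16,0.3,-0.12,0.34,0.39],
    [-0.44,-0.22,0.4,-0.16,0.45,0.52],
    [-0.55,-0.27,0.5,-0.2,0.56,0.65],
  ],
)

```text
time: 11.4
ee_pos: [0.5133, -0.1853, 0.3804]
eef_rot: [0.869, 0.47, 0.148, -0.049]
ft_force: [-0.2, 0.2, -0.5]
width: 0.087
grip_force: 0.0
```

```bash
cat > s.py <<'E'
from h import *
show(); q=tq(35.9,35); z=R.from_quat(q).as_matrix()[:,2]; g=np.array([.5766,-.1678,.039])
print("grasp"); go(g-.1635*z,q); print("standoff"); go(g-.2635*z,q)
E
python3 s.py
```

```text
j [-0.5   0.18  0.96  1.8  -0.49  1.17  0.04] f [-0.2  0.2 -0.5] 0.087
grasp
ee [ 0.5133 -0.1853  0.3804] shift [-0.663 -0.006  1.242]
turn [-0.211  0.553  0.656]
standoff
ee [ 0.5133 -0.1853  0.3804] shift [-0.837 -0.11   0.607]
turn [-0.211  0.553  0.656]
```

Request:
play_rows(
  series=[
    [-0.17,-0.02,0.12,-0.04,0.11,0.13],
    [-0.33,-0.04,0.24,-0.08,0.22,0.26],
    [-0.5,-0.07,0.36,-0.13,0.33,0.39],
    [-0.67,-0.09,0.48,-0.17,0.44,0.53],
    [-0.84,-0.11,0.6,-0.21,0.55,0.656],
  ],
)

```text
time: 11.9
ee_pos: [0.4534, -0.257, 0.2557]
eef_rot: [0.908, 0.294, 0.285, -0.092]
ft_force: [-0.1, 0.5, -0.9]
width: 0.0869
grip_force: 0.0
```

Request:
play_rows(
  series=[
    [0,0,0,0,0,0],
    [0,0,0,0,0,0],
  ],
)

```text
time: 12.1
ee_pos: [0.4538, -0.2568, 0.2564]
eef_rot: [0.908, 0.295, 0.283, -0.092]
ft_force: [0.2, -0.7, 0.1]
width: 0.0867
grip_force: 0.0
```

```bash
python3 s.py; python3 -c "
from h import *
w=vision.camera('wrist'); cv2.imwrite('pics/w3.png',w)"
```

```text
j [-0.2   0.31  0.91  2.04 -1.04  1.02  0.36] f [ 0.2 -0.7  0.1] 0.0867
grasp
ee [ 0.4538 -0.2568  0.2564] shift [ 0.001 -0.     0.677]
turn [-0.001  0.012  0.002]
standoff
ee [ 0.4538 -0.2568  0.2564] shift [-0.003 -0.001  0.011]
turn [-0.001  0.012  0.002]
```

View pics/w3.png

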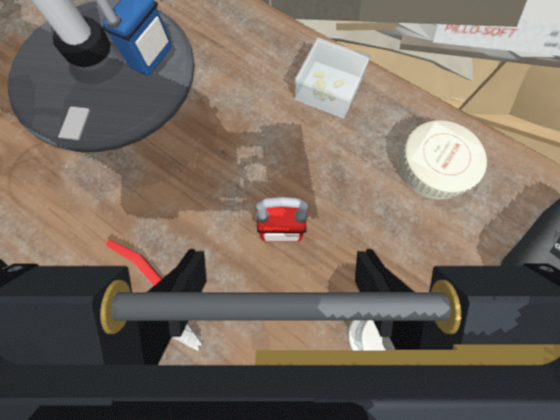

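The padlock is square and centred between the fingers at (282,220), so I'll advance along the tool axis and grip.

Request:
play_rows(
  series=[
    [0,0,0.14,0,0,0],
    [0,0,0.28,0,0,0],
    [0,0,0.42,0,0,0],
    [0,0,0.56,0,0,0],
    [0,0,0.675,0,0,0],
  ],
)

```text
time: 12.65
ee_pos: [0.5026, -0.2207, 0.1734]
eef_rot: [0.907, 0.297, 0.284, -0.092]
ft_force: [-0.4, 0.2, -0.3]
width: 0.0871
grip_force: 0.0
```

Request:
play_rows(
  series=[
    [0,0,0,0,0,0],
    [0,0,0,0,0,0],
    [0,0,0,0,0,0],
    [0,0,0,0,0,0],
    [0,0,0,0,0,0],
  ],
  fingers=-1,
  squeeze=25,
)

```text
time: 13.15
ee_pos: [0.5005, -0.223, 0.1737]
eef_rot: [0.908, 0.294, 0.284, -0.092]
ft_force: [-0.1, 0.4, -0.4]
width: 0.0552
grip_force: 0.0
```

Request:
play_rows(
  series=[
    [0,0,0,0,0,0],
    [0,0,0,0,0,0],
  ],
)

```text
time: 13.35
ee_pos: [0.5004, -0.2229, 0.1732]
eef_rot: [0.908, 0.293, 0.284, -0.092]
ft_force: [-1.1, -0.7, 0.9]
width: 0.0395
grip_force: 25.0
```

```bash
python3 s.py
```

```text
j [-0.1   0.48  0.69  2.03 -1.25  0.9   0.47] f [-1.1 -0.7  0.9] 0.0395
grasp
ee [ 0.5004 -0.2229  0.1732] shift [ 0.    -0.     0.003]
turn [ 0.001  0.009 -0.003]
standoff
ee [ 0.5004 -0.2229  0.1732] shift [-0.003  0.    -0.664]
turn [ 0.001  0.009 -0.003]
```

Request:
play_rows(
  series=[
    [0.06,0,-0.08,0,0,0],
    [0.15,0,-0.21,0,0,0],
    [0.25,0,-0.36,0,0,0],
    [0.36,0,-0.51,0,0,0],
    [0.46,0,-0.655,0,0,0],
  ],
)

```text
time: 13.85
ee_pos: [0.5008, -0.2225, 0.2939]
eef_rot: [0.908, 0.293, 0.283, -0.092]
ft_force: [-0.1, -1.5, -1.8]
width: 0.0397
grip_force: 25.0
```

```bash
cat > hk.py <<'E'
from h import *
show(); th=-152.5; q=tq(th+180,35); z=R.from_quat(q).as_matrix()[:,2]
u=np.array([np.cos(np.radians(th)),np.sin(np.radians(th)),0]); c=np.array([.6097,.1024,0])
for rr,base in [(.200,.12),(.170,.086),(.095,.086),(.095,.064)]:
    g=c+u*rr+[0,0,base+.039]; print(rr,base,np.round(g-.1635*z,3)); go(g-.1635*z,q)
E
python3 hk.py
```

```text
j [-0.23  0.26  0.82  1.97 -0.95  0.98  0.16] f [-0.1 -1.5 -1.8] 0.0397
0.2 0.12 [ 0.349 -0.033  0.293]
ee [ 0.5008 -0.2225  0.2939] shift [-0.072 -1.615 -0.04 ]
turn [-0.16   0.011  0.226]
0.17 0.086 [ 0.376 -0.019  0.259]
ee [ 0.5008 -0.2225  0.2939] shift [-0.038 -1.585  0.259]
turn [-0.16   0.011  0.226]
0.095 0.086 [0.442 0.015 0.259]
ee [ 0.5008 -0.2225  0.2939] shift [ 0.369 -1.513  0.541]
turn [-0.16   0.011  0.226]
0.095 0.064 [0.442 0.015 0.237]
ee [ 0.5008 -0.2225  0.2939] shift [ 0.285 -1.513  0.661]
turn [-0.16   0.011  0.226]
```

Request:
play_rows(
  series=[
    [-0.01,-0.15,0,-0.02,0,0.03],
    [-0.02,-0.32,0,-0.05,0,0.06],
    [-0.03,-0.49,0,-0.07,0,0.1],
    [-0.04,-0.66,0,-0.09,0.01,0.13],
    [-0.04,-0.82,0,-0.11,0.01,0.16],
  ],
)

```text
time: 14.35
ee_pos: [0.4239, -0.1247, 0.2892]
eef_rot: [0.921, 0.246, 0.29, -0.079]
ft_force: [0.3, -1.1, -2.6]
width: 0.04
grip_force: 25.0
```

```bash
sed -i 's/\[(.200,.12),(.170,.086)/[(.155,.12),(.148,.086)/' hk.py; python3 hk.py
```

```text
j [-0.42 -0.13  0.75  2.26 -0.62  0.66 -0.27] f [ 0.3 -1.1 -2.6] 0.04
0.155 0.12 [ 0.389 -0.012  0.293]
ee [ 0.4239 -0.1247  0.2892] shift [ 0.154 -0.765  0.08 ]
turn [-0.051 -0.     0.065]
0.148 0.086 [ 0.395 -0.009  0.259]
ee [ 0.4239 -0.1247  0.2892] shift [ 0.062 -0.762  0.292]
turn [-0.051 -0.     0.065]
0.095 0.086 [0.442 0.015 0.259]
ee [ 0.4239 -0.1247  0.2892] shift [ 0.352 -0.747  0.495]
turn [-0.051 -0.     0.065]
0.095 0.064 [0.442 0.015 0.237]
ee [ 0.4239 -0.1247  0.2892] shift [ 0.268 -0.747  0.615]
turn [-0.051 -0.     0.065]
```

Request:
play_rows(
  series=[
    [0.02,-0.1,0.01,-0.01,0,0.01],
    [0.05,-0.22,0.02,-0.02,0,0.02],
    [0.07,-0.34,0.03,-0.03,0,0.03],
    [0.09,-0.46,0.04,-0.04,0,0.04],
  ],
)

```text
time: 14.75
ee_pos: [0.4025, -0.058, 0.2925]
eef_rot: [0.925, 0.234, 0.292, -0.072]
ft_force: [0.3, -0.1, -2.5]
width: 0.0401
grip_force: 25.0
```

```bash
python3 hk.py
```

```text
j [-0.39 -0.26  0.52  2.35 -0.44  0.55 -0.6 ] f [ 0.3 -0.1 -2.5] 0.0401
0.155 0.12 [ 0.389 -0.012  0.293]
ee [ 0.4025 -0.058   0.2925] shift [ 0.056 -0.31   0.034]
turn [-0.011  0.     0.026]
0.148 0.086 [ 0.395 -0.009  0.259]
ee [ 0.4025 -0.058   0.2925] shift [-0.036 -0.31   0.247]
turn [-0.011  0.     0.026]
0.095 0.086 [0.442 0.015 0.259]
ee [ 0.4025 -0.058   0.2925] shift [ 0.253 -0.305  0.449]
turn [-0.011  0.     0.026]
0.095 0.064 [0.442 0.015 0.237]
ee [ 0.4025 -0.058   0.2925] shift [ 0.169 -0.305  0.569]
turn [-0.011  0.     0.026]
```

Request:
play_rows(
  series=[
    [0.02,-0.08,0.02,0,0,0.01],
    [0.03,-0.16,0.05,-0.01,0,0.02],
    [0.04,-0.24,0.08,-0.01,0,0.03],
    [0.05,-0.31,0.1,-0.01,0,0.03],
  ],
)

```text
time: 15.15
ee_pos: [0.3935, -0.0102, 0.284]
eef_rot: [0.927, 0.226, 0.292, -0.072]
ft_force: [0.3, 0.4, -2.8]
width: 0.0402
grip_force: 25.0
```

```bash
python3 hk.py; python3 -c "
from h import *
t=vision.camera('top'); w=vision.camera('wrist'); s=vision.camera('scene')
cv2.imwrite('pics/m.png',np.hstack([cv2.resize(w,(400,300)),cv2.resize(s[130:280,150:350],(400,300),interpolation=cv2.INTER_CUBIC)]))"
```

```text
j [-0.37 -0.27  0.37  2.4  -0.39  0.48 -0.78] f [ 0.3  0.4 -2.8] 0.0402
0.155 0.12 [ 0.389 -0.012  0.293]
ee [ 0.3935 -0.0102  0.284 ] shift [ 0.007 -0.    -0.068]
turn [-0.001  0.002 -0.004]
0.148 0.086 [ 0.395 -0.009  0.259]
ee [ 0.3935 -0.0102  0.284 ] shift [-0.085 -0.     0.145]
turn [-0.001  0.002 -0.004]
0.095 0.086 [0.442 0.015 0.259]
ee [ 0.3935 -0.0102  0.284 ] shift [ 0.205 -0.001  0.347]
turn [-0.001  0.002 -0.004]
0.095 0.064 [0.442 0.015 0.237]
ee [ 0.3935 -0.0102  0.284 ] shift [ 0.121 -0.     0.467]
turn [-0.001  0.002 -0.004]
```

View pics/m.png

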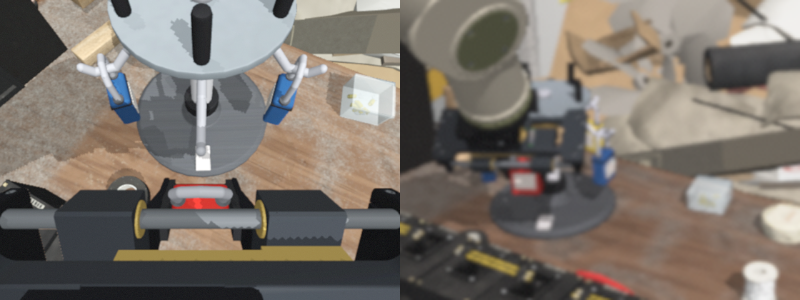

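The wrist view shows the hook in line with the padlock: tip at (202,152), bow at (201,188). I'll lower to threading height, move in, and check.

Request:
play_rows(
  series=[
    [-0.04,0,0.07,0,0,0],
    [-0.08,0,0.14,0,0,0],
    [-0.08,0,0.14,0,0,0],
  ],
)

```text
time: 15.6
ee_pos: [0.3959, -0.0102, 0.2595]
eef_rot: [0.927, 0.226, 0.291, -0.072]
ft_force: [-0.2, -0.4, -2.5]
width: 0.0401
grip_force: 25.0
```

Request:
play_rows(
  series=[
    [0.05,0,0.035,0,0,0],
    [0.1,0,0.07,0,0,0],
    [0.15,0,0.105,0,0,0],
    [0.15,0,0.105,0,0,0],
  ],
)

```text
time: 16.0
ee_pos: [0.4217, 0.0037, 0.261]
eef_rot: [0.926, 0.226, 0.293, -0.072]
ft_force: [-0.6, 0.3, -2.5]
width: 0.0396
grip_force: 25.0
```

```bash
python3 hk.py; python3 -c "
from h import *
w=vision.camera('wrist')
cv2.imwrite('pics/w5.png',cv2.resize(w[130:340,180:380],None,fx=2.8,fy=2.8,interpolation=cv2.INTER_CUBIC))"
```

```text
j [-0.34 -0.14  0.31  2.37 -0.57  0.41 -0.63] f [-0.6  0.3 -2.5] 0.0396
0.155 0.12 [ 0.389 -0.012  0.293]
ee [0.4217 0.0037 0.261 ] shift [-0.077 -0.005 -0.314]
turn [-0.    -0.002 -0.001]
0.148 0.086 [ 0.395 -0.009  0.259]
ee [0.4217 0.0037 0.261 ] shift [-0.169 -0.005 -0.101]
turn [-0.    -0.002 -0.001]
0.095 0.086 [0.442 0.015 0.259]
ee [0.4217 0.0037 0.261 ] shift [ 0.12  -0.005  0.102]
turn [-0.    -0.002 -0.001]
0.095 0.064 [0.442 0.015 0.237]
ee [0.4217 0.0037 0.261 ] shift [ 0.036 -0.005  0.222]
turn [-0.    -0.002 -0.001]
```

View pics/w5.png

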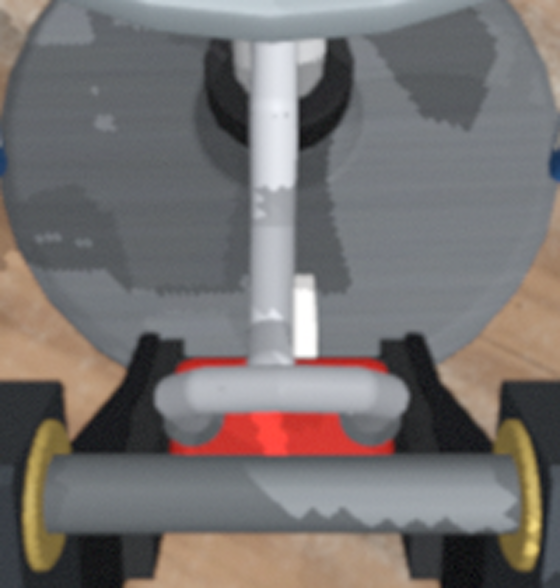

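The bar enters the window just under the bow at crop (270,360), about 2 mm off centre. I'll move in, then lower.

Request:
play_rows(
  series=[
    [0.04,0,0.034,0,0,0],
    [0.08,0,0.068,0,0,0],
    [0.12,0,0.1,0,0,0],
    [0.12,0,0.1,0,0,0],
  ],
)

```text
time: 16.45
ee_pos: [0.442, 0.0143, 0.2586]
eef_rot: [0.926, 0.226, 0.292, -0.072]
ft_force: [-1.4, 0.1, -1.1]
width: 0.04
grip_force: 25.0
```

Request:
play_rows(
  series=[
    [-0.02,0,0.03,0,0,0],
    [-0.04,0,0.06,0,0,0],
    [-0.06,0,0.085,0,0,0],
    [-0.07,0,0.1,0,0,0],
    [-0.07,0,0.1,0,0,0],
  ],
)

```text
time: 16.95
ee_pos: [0.4409, 0.0137, 0.2397]
eef_rot: [0.927, 0.226, 0.292, -0.072]
ft_force: [0.6, -0.5, -2.9]
width: 0.0396
grip_force: 25.0
```

```bash
python3 hk.py|tail -2; python3 hk.py|head -1
```

```text
ee [0.4409 0.0137 0.2397] shift [-0.    -0.005  0.023]
turn [-0.     0.001 -0.004]
j [-0.37 -0.04  0.33  2.34 -0.72  0.36 -0.52] f [ 0.6 -0.5 -2.9] 0.0396
```

Request:
play_rows(
  series=[
    [-0.005,0,0.008,0,0,0],
    [-0.011,0,0.016,0,0,0],
    [-0.011,0,0.016,0,0,0],
  ],
)

```text
time: 17.25
ee_pos: [0.4418, 0.0136, 0.2383]
eef_rot: [0.926, 0.226, 0.293, -0.072]
ft_force: [-5.5, -2.6, 8.0]
width: 0.0394
grip_force: 25.0
```

Request:
play_rows(
  series=[
    [-0.004,0,0.006,0,0,0],
    [-0.008,0,0.011,0,0,0],
    [-0.008,0,0.011,0,0,0],
  ],
)

```text
time: 17.55
ee_pos: [0.4428, 0.0135, 0.2376]
eef_rot: [0.926, 0.225, 0.295, -0.071]
ft_force: [-6.1, -2.1, 15.0]
width: 0.0399
grip_force: 25.0
```

The bow rests on the bar. I'll ease off slightly, open gently, and retreat.

Request:
play_rows(
  series=[
    [0.004,0,-0.006,0,0,0],
    [0.008,0,-0.011,0,0,0],
    [0.008,0,-0.011,0,0,0],
  ],
  squeeze=6,
)

```text
time: 17.85
ee_pos: [0.4418, 0.0137, 0.2382]
eef_rot: [0.926, 0.226, 0.293, -0.072]
ft_force: [1.2, -0.1, 5.6]
width: 0.0396
grip_force: 6.0
```

Request:
play_rows(
  series=[
    [0,0,0,0,0,0],
    [0,0,0,0,0,0],
    [0,0,0,0,0,0],
    [0,0,0,0,0,0],
    [0,0,0,0,0,0],
  ],
  fingers=0.6,
)

```text
time: 18.35
ee_pos: [0.4411, 0.0138, 0.2371]
eef_rot: [0.927, 0.226, 0.292, -0.072]
ft_force: [0.2, -0.5, 0.1]
width: 0.0672
grip_force: 0.0
```

```bash
python3 hk.py|head -1; python3 -c "
from h import *
w=vision.camera('wrist')
for n in ('shackle','padlock'): print([(d['point'],d['conf']) for d in spotter.boxes_of('wrist',n)][:4])
cv2.imwrite('pics/w6.png',cv2.resize(w[130:340,180:380],None,fx=2.8,fy=2.8,interpolation=cv2.INTER_CUBIC))"
```

```text
j [-0.38 -0.04  0.33  2.35 -0.73  0.36 -0.5 ] f [ 0.2 -0.5  0.1] 0.0672
[([0.5234, 0.0572, 0.1448], 0.7)]
[([0.5256, 0.0555, 0.1444], 0.72)]
```

Request:
play_rows(
  series=[
    [0,0,-0.06,0,0,0],
    [0,0,-0.14,0,0,0],
    [0,0,-0.24,0,0,0],
    [0,0,-0.34,0,0,0],
    [0,0,-0.44,0,0,0],
  ],
)

```text
time: 19.0
ee_pos: [0.4072, -0.0039, 0.2918]
eef_rot: [0.927, 0.226, 0.292, -0.072]
ft_force: [-0.2, 0.6, 0.1]
width: 0.0698
grip_force: 0.0
```

Request:
play_rows(
  series=[
    [0.06,0,-0.12,0,0,0],
    [0.12,0,-0.24,0,0,0],
    [0.18,0,-0.36,0,0,0],
    [0.18,0,-0.36,0,0,0],
    [0.18,0,-0.36,0,0,0],
  ],
)

```text
time: 19.5
ee_pos: [0.3997, -0.0079, 0.3509]
eef_rot: [0.926, 0.226, 0.292, -0.072]
ft_force: [-0.7, 0.2, -0.4]
width: 0.0698
grip_force: 0.0
```

Run:
```python
from h import *
show()
for k in range(2):
    for n in ('wrist','scene'):
        vision.camera(n)
        for m in ('shackle','padlock','free_hook'): print(n,m,[(np.round(d['point'],3).tolist(),round(d['conf'],2)) for d in spotter.boxes_of(n,m)][:3])
s=status.read_state(); w=vision.camera('wrist'); hsv=cv2.cvtColor(w,cv2.COLOR_BGR2HSV)
red=((hsv[...,0]<8)|(hsv[...,0]>172))&(hsv[...,1]>150)&(hsv[...,2]>80); _,_,st,ce=cv2.connectedComponentsWithStats(red.astype(np.uint8)); print(st[1:][st[1:,4]>60],ce[1:][st[1:,4]>60])
c=vision.calibration("wrist"); T=np.array(c['T_tool_cam']); W=np.eye(4);W[:3,:3]=R.from_quat(s['eef_rot']).as_matrix();W[:3,3]=s['ee_pos'];Wc=np.linalg.inv(W@T)
a=np.radians(-152.5);
for rr,z in [(.095,.146),(.106,.066),(.106,.114),(.084,.114)]:
    p=Wc@[.6097+rr*np.cos(a),.1024+rr*np.sin(a),z,1]; print(rr,z,c['fx']*p[0]/p[2]+c['cx'],c['fy']*p[1]/p[2]+c['cy'])
```

```text
j [-0.22 -0.33  0.2   2.3  -0.34  0.64 -0.88] f [-0.7  0.2 -0.4] 0.0698
wrist shackle [([0.52, 0.056, 0.114], 0.72)]
wrist padlock [([0.522, 0.056, 0.114], 0.72)]
wrist free_hook [([0.606, 0.096, 0.196], 0.65), ([0.519, 0.054, 0.118], 0.46)]
scene shackle [([0.517, 0.055, 0.107], 0.89)]
scene padlock [([0.518, 0.054, 0.105], 0.77)]
scene free_hook [([0.61, 0.093, 0.111], 0.86), ([0.474, -0.086, 0.01], 0.7), ([0.599, 0.085, 0.017], 0.52)]
wrist shackle [([0.521, 0.058, 0.113], 0.75)]
wrist padlock [([0.52, 0.055, 0.111], 0.74)]
wrist free_hook [([0.605, 0.096, 0.192], 0.76)]
scene shackle [([0.516, 0.052, 0.105], 0.58)]
scene padlock [([0.516, 0.054, 0.104], 0.6), ([0.532, -0.416, 0.039], 0.22)]
scene free_hook [([0.61, 0.095, 0.114], 0.68)]
[[257 234  18  25 218]
 [284 234  17  25 212]
 [339 340  31  10 152]] [[266.12844037 246.06880734]
 [290.72169811 245.98584906]
 [351.21710526 345.59210526]]
0.095 0.146 280.6292587711371 228.4469532572641
0.106 0.066 280.69264124453275 259.3996126940775
0.106 0.114 280.66265998065774 250.16597972017803
0.084 0.114 280.6495851280302 226.06303111711986
```

The padlock hangs where predicted and holds still, and the gripper is clear. I'll hold briefly, then hand in.

Request:
play_rows(
  series=[
    [0,0,0,0,0,0],
    [0,0,0,0,0,0],
    [0,0,0,0,0,0],
    [0,0,0,0,0,0],
    [0,0,0,0,0,0],
  ],
)

```text
time: 20.85
ee_pos: [0.3997, -0.0079, 0.3511]
eef_rot: [0.927, 0.226, 0.292, -0.072]
ft_force: [-0.4, 0.6, -0.3]
width: 0.0695
grip_force: 0.0
```

```bash
python3 -c "
from h import *
print(job.close_job())"
```

```text
the job is handed in; nothing more can be done
None
```

I turned the rack to the mark, hung the red padlock on the empty hook, let go and handed in at about 21 s; the last camera checks showed it hanging still at the hook seat, but no verdict came back, and I viewed 11 pictures, one over the limit of 10.

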